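Press the hexagon plate home in the slot rack

TASK

In the plywood rack on the blue shelf the hexagon plate has been left standing out of its slot. Press it gently down along the slot with closed fingertips until it is fully home like its neighbours, then draw the hand back well clear of it; do not grip it or pull it out. Leave the other plates, the frog, the mallet and the aluminium box with its door untouched.

Things in the scene. Friction and masses are not known exactly. Their poses are not given: they have to be found in the camera images.
- rack: Plywood slot rack, fixed, 200 mm (its x) by 340 mm (its y). Origin: centre of its underside on the shelf; z up. Two rows of three slots, feet at its x = -25 and +65 mm, y = -104, 0 and +104 mm, cleats up to 42 mm high. Each slot holds one plate, broad face to its x, leaning 25 degrees from vertical, top towards its -x: down into the slot is along (0.423, 0, -0.906) in the rack's frame.
- hexagon (a joint): How far the hexagon plate stands out of its slot, in m along the slot: 0 is fully home; it starts 17 to 27 mm out. Felt in the slot holds it wherever it is left; sliding it takes about 4 N along the slot. It stands on a felt shoe that gives 1 mm per 5 N of push and springs back; past home it goes no farther than that.
- hexagon_top (a point): Middle of the hexagon plate's top edge; moves with the plate. The plate, orange acrylic 6 mm thick, is a regular hexagon 76 mm across flats, one flat edge up: this edge is 44 mm long and runs along the rack's y. Fully home, this point is 82 mm above the shelf. Axes: those of the rack.
- pentagon: Another plate of the same orange acrylic, 6 mm thick: regular pentagon, point up, 78 mm high, 82 mm wide, fully home in some other slot. Origin: middle of its foot, on the base board, 12 mm above the shelf; its top is 84 mm above the shelf and 34 mm towards the rack's -x from there. Leave alone.
- octagon: Another plate of the same orange acrylic, 6 mm thick: regular octagon, flat top, 80 mm across flats, fully home in some other slot. Origin: middle of its foot, on the base board, 12 mm above the shelf; its top is 86 mm above the shelf and 34 mm towards the rack's -x from there. Leave alone.
- triangle: Another plate of the same orange acrylic, 6 mm thick: equilateral triangle, point up, 80 mm high, 92 mm wide at its foot, fully home in some other slot. Origin: middle of its foot, on the base board, 12 mm above the shelf; its top is 85 mm above the shelf and 34 mm towards the rack's -x from there. Leave alone.
- square: Another plate of the same orange acrylic, 6 mm thick: square of 72 mm, fully home in some other slot. Origin: middle of its foot, on the base board, 12 mm above the shelf; its top is 79 mm above the shelf and 31 mm towards the rack's -x from there. Leave alone.
- disc: Another plate of the same orange acrylic, 6 mm thick: round disc, 80 mm diameter, fully home in some other slot. Origin: middle of its foot, on the base board, 12 mm above the shelf; its top is 86 mm above the shelf and 34 mm towards the rack's -x from there. Leave alone.
- frog: Squat ceramic frog, about 100 mm long and wide, 75 mm high, loose, beside the rack. Origin: centre of its underside. Leave alone.
- mallet: Chunky wooden toy mallet lying loose beside the rack: head 52 mm across and 85 mm long along its y, handle 22 mm thick reaching 160 mm to its -x. Origin: on the shelf under the head's centre. Leave alone.
- box: Brushed aluminium box, fixed, 140 by 180 mm and 200 mm high, with a swing door in its -x side. Origin: centre of its underside. Leave alone.
- box_door_handle (a point): Knob of the aluminium box's door, which hangs ajar on an upright hinge and swings freely. Leave alone.

How it is judged:
On the way:
1. the fingertips press on the hexagon plate (contact force between the fingers and hexagon above 1 N and value of joint hexagon above 0.004 m), for 0.05 s.
At the end, for the whole second after the job is handed in: The hexagon plate is home in its slot to within 3 mm, the gripper's fingers are well clear of it (60 mm from the point between the finger pads to the plate's top edge), the other plates have moved less than 3 mm, the frog, the mallet and the box's door less than 10 mm (value of joint hexagon below 0.003 m and distance between the grasp point and hexagon_top above 0.06 m and distance of each of pentagon, octagon, triangle, square, disc from where it was at the start of the episode below 0.003 m and distance of each of frog, mallet, box_door_handle from where it was at the start of the episode below 0.01 m); the robot touches nothing.
It fails at once if the hexagon plate is pressed with more than 30 N (contact force between any of the fingers, the arm and hexagon above 30 N).
It fails at once if the hexagon plate is pulled farther out of its slot (beyond 31 mm) (value of joint hexagon above 0.031 m).
It fails at once if another plate is touched (over 1 N) or shifted by 3 mm (contact force between any of the fingers, the arm and pentagon above 1 N or distance of any of pentagon, octagon, triangle, square, disc from where it was at the start of the episode above 0.003 m or contact force between any of the fingers, the arm and octagon above 1 N or contact force between any of the fingers, the arm and triangle above 1 N or contact force between any of the fingers, the arm and square above 1 N or contact force between any of the fingers, the arm and disc above 1 N).
It fails at once if the frog or the mallet is touched (over 1 N) or shifted by 10 mm (contact force between any of the fingers, the arm and frog above 1 N or distance of any of frog, mallet from where it was at the start of the episode above 0.01 m or contact force between any of the fingers, the arm and mallet above 1 N).
It fails at once if the aluminium box is touched (over 1 N) or its door moved by 10 mm (contact force between any of the fingers, the arm and box above 1 N or distance of box_door_handle from where it was at the start of the episode above 0.01 m).
It also fails if it takes over 32 s, if anything falls off the work surface, if the arm or the gripper's body presses on something with over 40 N, if the wrist force passes 120 N, or if a joint passes its speed limit or range.

ROBOT

A 7-joint arm with a two-finger parallel gripper is mounted at the origin on the work surface. World frame = base frame: x ahead of the robot, y to its left, z up, the work surface at z = 0. Lengths are in m, angles in rad, forces in N, time in s.
With the tool pointing down it reaches from about 0.425 to 0.875 m from the base axis. Payload 4.7 kg.
Tool frame: the origin (TCP) lies midway between the tips of the shut fingers; the grasp point (between the pads) lies 19 mm behind it (ctrl.grip_point_offset is the distance from the TCP to the grasp point, in m); z points along the fingers, y is the line along which they close (so a half turn about z gives the same grasp; the last joint's range is limited). The gripper opens to 87 mm and grips with 3 to 60 N. Pads are 19 mm wide; open, the fingers measure 117 mm over their backs; the gripper's body (75 mm by 190 mm) begins 51 mm behind the grasp point.
Start: joints at [-1.158, 0.321, -0.07, 1.45, 0.023, 1.371, -0.057], TCP at [0.252, 0.599, 0.223] pointing down, gripper open.
Joint ranges: [-2.86, 2.86], [-0.3, 2.09], [-1.38, 1.24], [0.06, 2.45], [-1.56, 4.7], [0.09, 2.05], [-2.69, 2.69]. Speed limits (rad/s): [2.57, 2.57, 3.14, 3.14, 3.14, 3.14, 3.14].

INTERFACE

Orientations are given as a rotation vector (axis times angle).
In Python, from bench import ctrl gives the robot as it stands. The module is installed in compiled form; this text tells all that it offers.
- The arm moves only by the shell command python3 -m handwheel 'ROWS' [OPENING] [FORCE]. ROWS is JSON, a list of rows, each an object of numbers: "x", "y", "z": the shift along the tool's x, y, z in m; "wx", "wy", "wz": the turn, a rotation vector about the tool's x, y, z in degrees. A call has 1 to 10 rows; each row is the pose to reach, as a shift and turn from the pose commanded when the call began, along the tool's axes at that moment; what a row does not reach only later rows make up. A row lasts 1/12 s, in which the tool goes at most 41.7 mm and 7.16 degrees, less where a joint would pass 70% of its speed; a pose out of reach is approached as far as the arm can. A call with a gripper value outside its range is refused whole. OPENING is the finger opening in m, from 0 to 0.087, set as the call begins (- or left out, the last holds). The fingers move at their own pace and stop on an object; FORCE is the grip in N (left out, the last holds). Time passes only in rows, so rows that repeat a pose let the fingers close. It gives the time, the measured TCP pose, the force, the opening and the grip force at its end, in the units of the state.
- ctrl.get_state(): the state, without advancing time (a new reading comes with each control period).
- ctrl.get_image(name): name is "scene" or "side" or "wrist"; returns a dict with "image" (480x640x3 uint8, red, green, blue), "K" (3x3 intrinsics, pixels), "world_to_cam" (4x4, takes a point from world to camera coordinates); the wrist camera has in their place "hand_eye" (4x4, takes a point from camera to tool coordinates, whose origin is the TCP and whose axes are the flange's). Camera axes: x right, y down, z forward; pixel columns grow to the right and rows downward; lengths in m; the calibration is good to about 2 mm. A picture is of the moment at which its call begins: read the wrist's pose just before it. There is no depth.
- ctrl.close_job(): hands the job in; it is judged then, once.
The state is a dict: "time": time; "joint_positions": joint angles; "qd": joint speeds; "joint_torque": joint torques, N m; "position": TCP position; "tool_rot": TCP orientation; "ft_force": force on the tool from outside, world axes, zero at the start; "torque": the same for the moment, N m; "grip_width": opening from 0.0 (shut) to 1.0 (fully open); "grip_force": force on a finger pad.
Only numpy, scipy, OpenCV 4.12 (cv2) and the standard library are available. Lean on these libraries where they do the work, as an engineer would, in place of code of your own. Each camera call takes 0.05 s, during which the arm holds its last target. There are 200 camera calls.

## Working session

There is one attempt and no reset: what is moved stays moved. The work goes in short steps, Python scripts to look and compute and a shell command to move; the robot and the scene stay as the last step left them, time stands still between calls to the robot, and variables do not carry over. Pictures are saved under pics/ and viewed, at most 10 in all, crops included, and the job is handed in when it is done.

```bash
mkdir -p pics; python3 - <<'E'
from bench import ctrl
import cv2,numpy as np,pickle
s=ctrl.get_state();print(s)
d={}
for n in("scene","side","wrist"):
    r=ctrl.get_image(n);d[n]=r;cv2.imwrite(f"pics/{n}0.png",r["image"][:,:,::-1])
    print(n,r["K"].tolist(),np.round(r.get("world_to_cam",r.get("hand_eye")),4).tolist())
pickle.dump((s,d),open("d0.pkl","wb"))
E
```

```text
{'time': 0.0, 'joint_positions': array([-1.15790141,  0.3217754 , -0.07009803,  1.45166074,  0.02258973,
        1.37081177, -0.05689585]), 'qd': array([ 5.57986043e-04,  2.37780371e-04, -1.03301081e-03,  2.18241893e-03,
        4.90815989e-05,  9.79944129e-04,  2.83057562e-04]), 'joint_torque': array([ 8.25380466e-04, -4.91289139e+01, -4.03392361e-01, -3.12528312e+01,
       -6.38298341e-02,  4.39305918e-02,  1.84798878e-04]), 'position': array([0.25222093, 0.5984701 , 0.22149969]), 'tool_rot': array([-6.22156582e-01, -3.07907753e+00,  2.89958736e-03]), 'ft_force': array([-0.65168305,  0.10735782,  0.63846337]), 'torque': array([-0.0008899 ,  0.01996829, -0.01272962]), 'grip_force': 0.0, 'grip_width': 0.9989351821248617}
scene [[483.68902674367104, 0.0, 317.765890322417], [0.0, 483.68902674367104, 254.8371087548243], [0.0, 0.0, 1.0]] [[0.6061, 0.7954, 0.0002, -0.3385], [0.5986, -0.4559, -0.6587, -0.2379], [-0.5238, 0.3993, -0.7524, 1.419], [0.0, 0.0, 0.0, 1.0]]
side [[462.66069528870486, 0.0, 320.7788624098469], [0.0, 462.66069528870486, 235.07539963770967], [0.0, 0.0, 1.0]] [[0.939, -0.344, -0.0056, -0.4747], [-0.2472, -0.6633, -0.7063, 0.2225], [0.2393, 0.6646, -0.7079, 1.1547], [0.0, 0.0, 0.0, 1.0]]
wrist [[386.34414054736453, 0.0, 322.34369236094625], [0.0, 386.34414054736453, 244.5219567536386], [0.0, 0.0, 1.0]] [[-0.0003, -0.9678, -0.2517, 0.0672], [1.0, -0.0, -0.0009, -0.001], [0.0009, -0.2517, 0.9678, -0.1627], [0.0, 0.0, 0.0, 1.0]]
```

View pics/scene0.png

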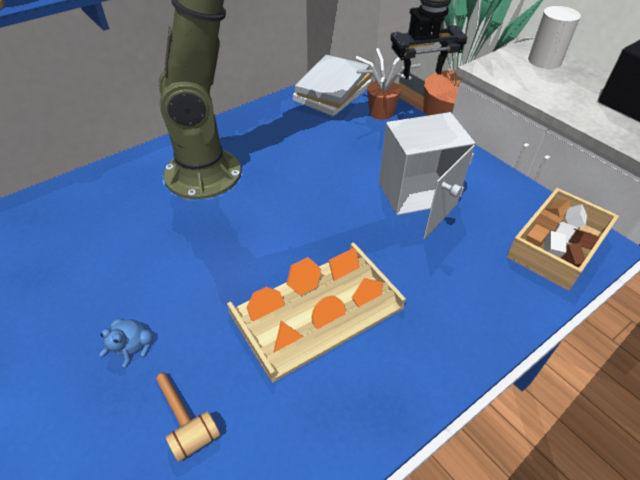

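View pics/side0.png

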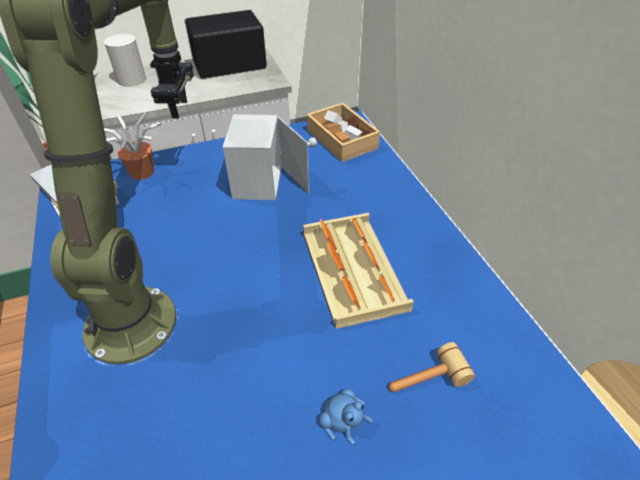

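The scene view shows the hexagon at about (305,275), in the middle of the row nearer the robot. The octagon (265,303) and square (345,262) are on either side of it. Next I'll crop in closer to fix the rack pose.

```bash
python3 - <<'E'
import cv2
a=cv2.imread("pics/scene0.png")[235:385,220:420];cv2.imwrite("pics/c1.png",cv2.resize(a,None,fx=4,fy=4,interpolation=2))
a=cv2.imread("pics/side0.png")[205:330,295:420];cv2.imwrite("pics/c2.png",cv2.resize(a,None,fx=4.8,fy=4.8,interpolation=2))
E
```

```text
(no output)
```

View pics/c1.png

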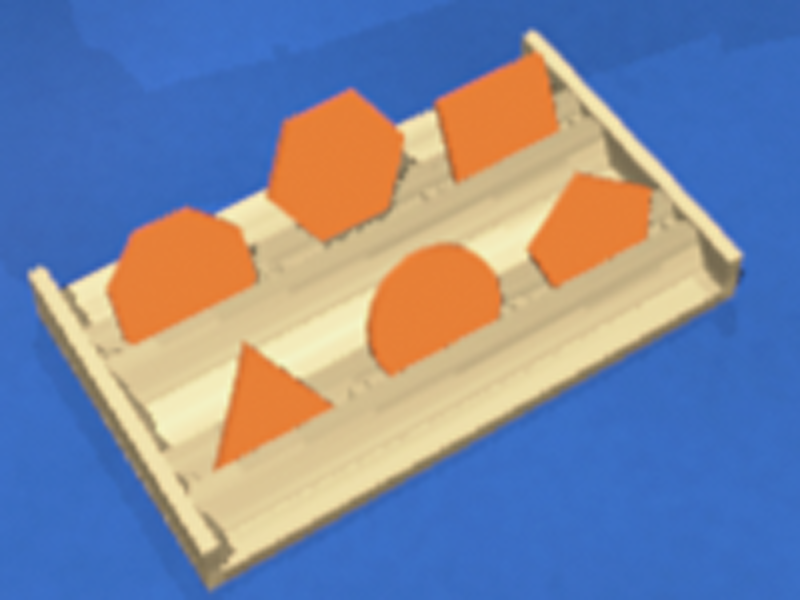

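View pics/c2.png

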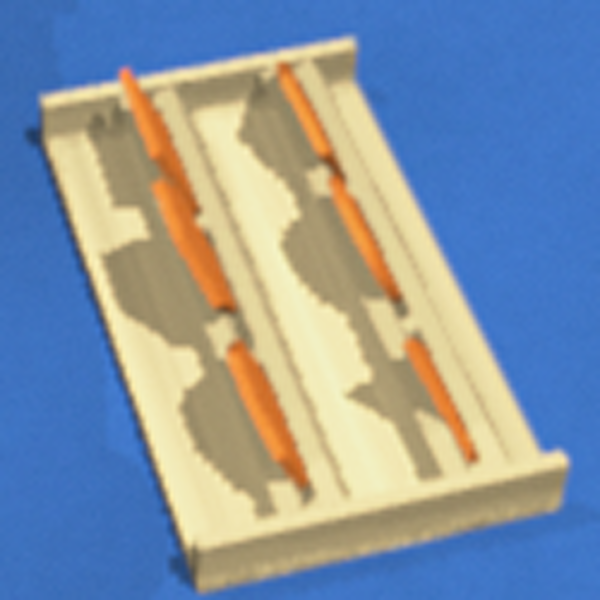

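The crops show rack −x facing the robot and +y towards the box, with the hexagon's top edge running from about (291,265) to (308,257) in the scene view. I'll fit the rack pose from these points.

```bash
cat > fit.py <<'E'
import numpy as np,pickle
from scipy.optimize import least_squares
from scipy.spatial.transform import Rotation as R
s,d=pickle.load(open("d0.pkl","rb"))
def proj(n,P):
    T=d[n]["world_to_cam"];c=P@T[:3,:3].T+T[:3,3];p=c@d[n]["K"].T;return p[:,:2]/p[:,2:]
sc=[((31,-104,85),(245,343)),((31,104,84),(578,173)),((31,0,86),(440,243)),((-59,-120.6,86),(130,228)),((-59,-87.4,86),(185,207)),
((-56,68,79),(437,100)),((-56,140,79),(543,55)),((100,-170,0),(212,588)),((100,170,0),(733,293))]
sd=[((-100,-170,0),(197,592)),((100,-170,0),(560,512))]
hx=[(-22,(285,122)),(22,(350,90))]
f=lambda L,k,o:(np.array([a for a,_ in L])/1e3,np.array([b for _,b in L])/k+o)
A,a=f(sc,4,(220,235));B,b=f(sd,4.8,(295,205));h=np.array([q for _,q in hx])/4+(220,235)
def res(p):
    M=R.from_euler("z",p[2]).as_matrix();t=[p[0],p[1],p[4]]
    H=np.array([[-.057-.423*p[3],y/1e3,.082+.906*p[3]] for y,_ in hx])
    return np.r_[(proj("scene",A@M.T+t)-a).ravel(),(proj("side",B@M.T+t)-b).ravel(),(proj("scene",H@M.T+t)-h).ravel()]
r=least_squares(res,[.6,0,0,.02,0]);p=r.x
if __name__=="__main__":
    print(p.round(4),np.degrees(p[2]));print(r.fun.reshape(-1,2).round(1).tolist())
    M=R.from_euler("z",p[2]).as_matrix();o=np.array([p[0],p[1],p[4]])
    for st in(p[3],0): print("top",o+M@[-.057-.423*st,0,.082+.906*st])
    print("slot down",M@[.423,0,-.906],"ry",M[:,1]);T=R.from_rotvec(s["tool_rot"]).as_matrix();print(T.round(3))
E
python3 fit.py
```

```text
[ 0.5906 -0.0269 -0.0865  0.0264  0.001 ] -4.954843537407189
[[0.4, -0.4], [0.3, -0.6], [-5.2, 2.0], [1.3, 1.4], [1.4, -0.1], [-0.2, 0.2], [-0.6, -1.2], [-0.5, 0.4], [0.2, 0.2], [-0.3, -0.8], [-0.6, -1.8], [0.2, -0.1], [1.3, -0.3]]
top [ 0.5226582  -0.02102811  0.10697528]
top [ 0.5338011  -0.02199414  0.0830194 ]
slot down [ 0.42141928 -0.03653476 -0.906     ] ry [0.08637059 0.99626308 0.        ]
[[-0.922  0.388 -0.001]
 [ 0.388  0.922 -0.002]
 [-0.    -0.002 -1.   ]]
```

```bash
python3 -m handwheel '[{"z":-0.035},{"z":-0.07},{"z":-0.105},{"z":-0.14},{"z":-0.16},{"z":-0.16,"x":-0.02,"y":-0.02},{"z":-0.16,"x":-0.045,"y":-0.043},{"z":-0.16,"x":-0.07,"y":-0.067},{"z":-0.16,"x":-0.095,"y":-0.091},{"z":-0.16,"x":-0.115,"y":-0.11}]' 0
python3 -m handwheel '[{"x":-0.024,"y":-0.023},{"x":-0.048,"y":-0.046},{"x":-0.072,"y":-0.069},{"x":-0.096,"y":-0.092},{"x":-0.12,"y":-0.115},{"x":-0.144,"y":-0.138},{"x":-0.168,"y":-0.161},{"x":-0.192,"y":-0.184},{"x":-0.216,"y":-0.207},{"x":-0.23,"y":-0.22}]'
```

```text
invalid input at $[0]: expected keys x, y, z, wx, wy, wz
invalid input at $[0]: expected keys x, y, z, wx, wy, wz
```

```bash
python3 -m handwheel '[{"x":0,"y":0,"z":-0.035,"wx":0,"wy":0,"wz":0},{"x":0,"y":0,"z":-0.07,"wx":0,"wy":0,"wz":0},{"x":0,"y":0,"z":-0.105,"wx":0,"wy":0,"wz":0},{"x":0,"y":0,"z":-0.14,"wx":0,"wy":0,"wz":0},{"x":0,"y":0,"z":-0.16,"wx":0,"wy":0,"wz":0},{"x":-0.02,"y":-0.02,"z":-0.16,"wx":0,"wy":0,"wz":0},{"x":-0.045,"y":-0.043,"z":-0.16,"wx":0,"wy":0,"wz":0},{"x":-0.07,"y":-0.067,"z":-0.16,"wx":0,"wy":0,"wz":0},{"x":-0.095,"y":-0.091,"z":-0.16,"wx":0,"wy":0,"wz":0},{"x":-0.115,"y":-0.11,"z":-0.16,"wx":0,"wy":0,"wz":0}]' 0
```

```text
time: 0.98
position: [0.317, 0.4503, 0.3825]
tool_rot: [0.625, 3.078, -0.001]
ft_force: [0.9, 0.5, 0.4]
grip_width: 0.325
grip_force: 0.0
```

Next leg includes part of the turn.

```bash
python3 -m handwheel '[{"x":-0.024,"y":-0.023,"z":0,"wx":0,"wy":0,"wz":0},{"x":-0.048,"y":-0.046,"z":0,"wx":0,"wy":0,"wz":-2},{"x":-0.072,"y":-0.069,"z":0,"wx":0,"wy":0,"wz":-4},{"x":-0.096,"y":-0.092,"z":0,"wx":0,"wy":0,"wz":-6},{"x":-0.12,"y":-0.115,"z":0,"wx":0,"wy":0,"wz":-8},{"x":-0.144,"y":-0.138,"z":0,"wx":0,"wy":0,"wz":-10},{"x":-0.168,"y":-0.161,"z":0,"wx":0,"wy":0,"wz":-12},{"x":-0.192,"y":-0.184,"z":0,"wx":0,"wy":0,"wz":-14},{"x":-0.216,"y":-0.207,"z":0,"wx":0,"wy":0,"wz":-16},{"x":-0.23,"y":-0.22,"z":0,"wx":0,"wy":0,"wz":-17.9}]' 0
cat > go.py <<'E'
import sys,numpy as np
from bench import ctrl
from scipy.spatial.transform import Rotation as R
s=ctrl.get_state();T=R.from_rotvec(s["tool_rot"]).as_matrix()
t=np.array(list(map(float,sys.argv[1:4])))
G=np.array([[-.99626,.08637,0],[.08637,.99626,0],[0,0,-1]])
print("tool shift",(T.T@(t-s["position"])).round(4),"turn",np.degrees(R.from_matrix(T.T@G).as_rotvec()).round(2),"t",s["time"],s["position"],s["joint_positions"].round(2))
E
python3 go.py 0.515 -0.021 0.20
```

```text
time: 1.82
position: [0.4434, 0.1565, 0.3827]
tool_rot: [0.141, 3.138, -0.001]
ft_force: [0.5, -0.8, -0.4]
grip_width: 0.007
grip_force: 0.0
tool shift [-0.087  -0.1703  0.1829] turn [-0.04  0.04 -0.18] t 1.8167 [0.44343127 0.15652796 0.38268769] [-0.74 -0.11  0.31  1.6   0.03  1.64  1.05]
```

```bash
python3 -m handwheel '[{"x":-0.015,"y":-0.029,"z":0,"wx":0,"wy":0,"wz":0},{"x":-0.03,"y":-0.058,"z":0,"wx":0,"wy":0,"wz":0},{"x":-0.045,"y":-0.087,"z":0,"wx":0,"wy":0,"wz":0},{"x":-0.06,"y":-0.116,"z":0.01,"wx":0,"wy":0,"wz":0},{"x":-0.073,"y":-0.142,"z":0.035,"wx":0,"wy":0,"wz":0},{"x":-0.082,"y":-0.16,"z":0.065,"wx":0,"wy":0,"wz":0},{"x":-0.087,"y":-0.17,"z":0.097,"wx":0,"wy":0,"wz":0},{"x":-0.087,"y":-0.17,"z":0.13,"wx":0,"wy":0,"wz":0},{"x":-0.087,"y":-0.17,"z":0.16,"wx":0,"wy":0,"wz":0},{"x":-0.087,"y":-0.17,"z":0.183,"wx":0,"wy":0,"wz":0}]'
python3 go.py 0.517 -0.0205 0.120
python3 - <<'E'
from bench import ctrl
import cv2,numpy as np
from scipy.spatial.transform import Rotation as R
s=ctrl.get_state();r=ctrl.get_image("wrist");cv2.imwrite("pics/w1.png",r["image"][:,:,::-1])
T=R.from_rotvec(s["tool_rot"]).as_matrix();H=r["hand_eye"]
def pr(P):
    c=np.linalg.inv(H)@np.r_[T.T@(np.array(P)-s["position"]),1];p=r["K"]@c[:3];return (p[:2]/p[2]).round(0)
ry=np.array([.0864,.9963,0]);
for c in([.5227,-.021,.107],[.5338,-.022,.083]): print([pr(np.array(c)+k*.022*ry) for k in(-1,1)])
E
```

```text
time: 2.65
position: [0.5128, -0.0163, 0.1967]
tool_rot: [-0.137, -3.136, 0.0]
ft_force: [-0.4, 1.0, -0.3]
grip_width: 0.005
grip_force: 0.0
tool shift [-0.0047 -0.0037  0.0767] turn [-0.02 -0.16 -0.05] t 2.65 [ 0.51284803 -0.01634393  0.19670855] [-0.56  0.04  0.55  1.84 -0.02  1.27  1.49]
[array([287., 262.]), array([351., 262.])]
[array([290., 267.]), array([349., 267.])]
```

View pics/w1.png

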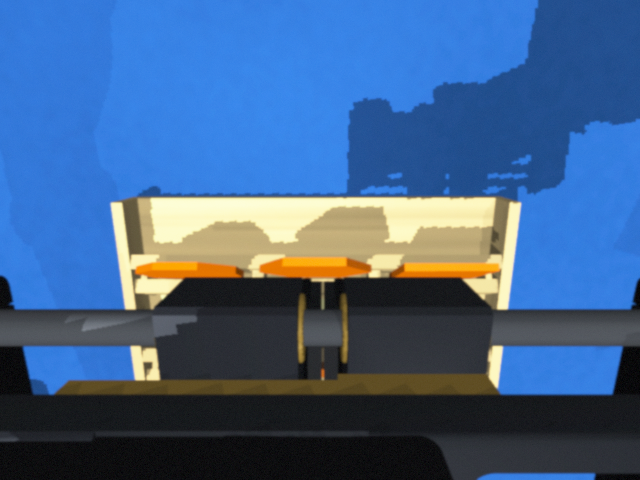

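The wrist view shows the hexagon's top edge at about row 258, columns 288–347. The fit predicted row 262, columns 287–351, so they agree to 2–3 mm. Next I'll approach to about 12 mm above it along the slot.

```bash
python3 -m handwheel '[{"x":-0.004,"y":-0.003,"z":0.02,"wx":0,"wy":0,"wz":0},{"x":-0.004,"y":-0.003,"z":0.045,"wx":0,"wy":0,"wz":0},{"x":-0.004,"y":-0.003,"z":0.065,"wx":0,"wy":0,"wz":0},{"x":-0.004,"y":-0.003,"z":0.077,"wx":0,"wy":0,"wz":0},{"x":-0.004,"y":-0.003,"z":0.077,"wx":0,"wy":0,"wz":0},{"x":-0.004,"y":-0.003,"z":0.077,"wx":0,"wy":0,"wz":0}]'
python3 go.py 0.5165 -0.0206 0.118
python3 - <<'E'
from bench import ctrl
import cv2,numpy as np
a=ctrl.get_image("scene")["image"][225:325,240:370,::-1];b=ctrl.get_image("side")["image"][190:290,300:430,::-1]
cv2.imwrite("pics/c3.png",cv2.resize(np.hstack([a,b]),None,fx=3.07,fy=3.07,interpolation=2))
E
```

```text
time: 3.2
position: [0.5181, -0.0192, 0.1231]
tool_rot: [-0.135, -3.139, 0.0]
ft_force: [0.2, 0.1, -0.0]
grip_width: 0.006
grip_force: 0.0
tool shift [ 0.0015 -0.0015  0.0051] turn [-0.01 -0.    0.01] t 3.2 [ 0.5181322  -0.01922597  0.1230511 ] [-0.54  0.12  0.56  1.92 -0.07  1.12  1.54]
```

View pics/c3.png

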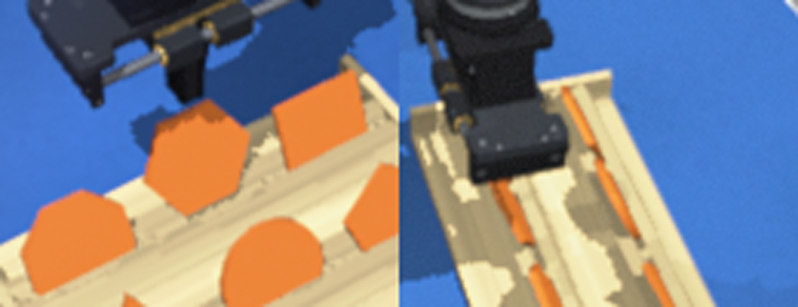

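The scene view shows the fingertip centred over the edge with a gap of about 15 mm. I'll start down along the slot, slowly.

```bash
python3 -m handwheel '[{"x":0.002,"y":-0.0015,"z":0.002,"wx":0,"wy":0,"wz":0},{"x":0.001,"y":-0.0015,"z":0.004,"wx":0,"wy":0,"wz":0},{"x":0,"y":-0.0015,"z":0.006,"wx":0,"wy":0,"wz":0},{"x":-0.001,"y":-0.0015,"z":0.008,"wx":0,"wy":0,"wz":0},{"x":-0.002,"y":-0.0015,"z":0.01,"wx":0,"wy":0,"wz":0},{"x":-0.003,"y":-0.0015,"z":0.012,"wx":0,"wy":0,"wz":0},{"x":-0.004,"y":-0.0015,"z":0.014,"wx":0,"wy":0,"wz":0},{"x":-0.0045,"y":-0.0015,"z":0.0155,"wx":0,"wy":0,"wz":0},{"x":-0.0045,"y":-0.0015,"z":0.0155,"wx":0,"wy":0,"wz":0}]'
```

```text
time: 4.05
position: [0.5223, -0.0212, 0.1067]
tool_rot: [-0.136, -3.138, 0.0]
ft_force: [-0.4, 0.0, 1.3]
grip_width: 0.005
grip_force: 0.3
```

```bash
python3 -m handwheel '[{"x":-0.0005,"y":0,"z":0.001,"wx":0,"wy":0,"wz":0},{"x":-0.0009,"y":0,"z":0.002,"wx":0,"wy":0,"wz":0},{"x":-0.0014,"y":0,"z":0.003,"wx":0,"wy":0,"wz":0},{"x":-0.0019,"y":0,"z":0.004,"wx":0,"wy":0,"wz":0},{"x":-0.0023,"y":0,"z":0.005,"wx":0,"wy":0,"wz":0},{"x":-0.0028,"y":0,"z":0.006,"wx":0,"wy":0,"wz":0}]'
```

```text
time: 4.55
position: [0.5251, -0.0214, 0.1011]
tool_rot: [0.136, 3.139, 0.0]
ft_force: [-1.8, 0.8, 4.2]
grip_width: 0.003
grip_force: 1.6
```

In contact and sliding at about 4.5 N. Continuing.

```bash
python3 -m handwheel '[{"x":-0.0006,"y":0,"z":0.0013,"wx":0,"wy":0,"wz":0},{"x":-0.0012,"y":0,"z":0.0026,"wx":0,"wy":0,"wz":0},{"x":-0.0018,"y":0,"z":0.0039,"wx":0,"wy":0,"wz":0},{"x":-0.0024,"y":0,"z":0.0052,"wx":0,"wy":0,"wz":0},{"x":-0.003,"y":0,"z":0.0065,"wx":0,"wy":0,"wz":0},{"x":-0.0036,"y":0,"z":0.0078,"wx":0,"wy":0,"wz":0},{"x":-0.0042,"y":0,"z":0.0091,"wx":0,"wy":0,"wz":0},{"x":-0.0048,"y":0,"z":0.0104,"wx":0,"wy":0,"wz":0},{"x":-0.0054,"y":0,"z":0.0117,"wx":0,"wy":0,"wz":0},{"x":-0.006,"y":0,"z":0.013,"wx":0,"wy":0,"wz":0}]'
```

```text
time: 5.38
position: [0.5312, -0.0219, 0.0879]
tool_rot: [0.136, 3.139, 0.0]
ft_force: [-2.2, -0.5, 2.6]
grip_width: 0.002
grip_force: 1.6
```

```bash
python3 -m handwheel '[{"x":-0.0005,"y":0,"z":0.001,"wx":0,"wy":0,"wz":0},{"x":-0.0009,"y":0,"z":0.002,"wx":0,"wy":0,"wz":0},{"x":-0.0014,"y":0,"z":0.003,"wx":0,"wy":0,"wz":0},{"x":-0.0014,"y":0,"z":0.003,"wx":0,"wy":0,"wz":0}]'
```

```text
time: 5.72
position: [0.5325, -0.022, 0.0849]
tool_rot: [-0.136, -3.139, 0.0]
ft_force: [-1.4, -0.1, 3.3]
grip_width: 0.003
grip_force: 1.4
```

```bash
python3 -m handwheel '[{"x":-0.0004,"y":0,"z":0.0007,"wx":0,"wy":0,"wz":0},{"x":-0.0007,"y":0,"z":0.0014,"wx":0,"wy":0,"wz":0},{"x":-0.0009,"y":0,"z":0.002,"wx":0,"wy":0,"wz":0},{"x":-0.0009,"y":0,"z":0.002,"wx":0,"wy":0,"wz":0}]'
```

```text
time: 6.05
position: [0.5334, -0.0221, 0.083]
tool_rot: [0.136, 3.139, -0.0]
ft_force: [-0.2, 0.6, 2.1]
grip_width: 0.006
grip_force: 1.5
```

```bash
python3 -m handwheel '[{"x":-0.0003,"y":0,"z":0.0005,"wx":0,"wy":0,"wz":0},{"x":-0.0005,"y":0,"z":0.001,"wx":0,"wy":0,"wz":0},{"x":-0.0005,"y":0,"z":0.001,"wx":0,"wy":0,"wz":0}]'; python3 -m handwheel '[{"x":-0.0003,"y":0,"z":0.0005,"wx":0,"wy":0,"wz":0},{"x":-0.0005,"y":0,"z":0.001,"wx":0,"wy":0,"wz":0},{"x":-0.0005,"y":0,"z":0.001,"wx":0,"wy":0,"wz":0}]'
```

```text
time: 6.3
position: [0.5338, -0.0221, 0.0822]
tool_rot: [-0.136, -3.138, -0.0]
ft_force: [-3.0, 0.5, 6.0]
grip_width: 0.008
grip_force: 2.8
time: 6.55
position: [0.5342, -0.0221, 0.0816]
tool_rot: [-0.136, -3.138, -0.001]
ft_force: [-3.8, 0.3, 8.7]
grip_width: 0.007
grip_force: 4.2
```

```bash
python3 -m handwheel '[{"x":-0.0003,"y":0,"z":0.0005,"wx":0,"wy":0,"wz":0},{"x":-0.0005,"y":0,"z":0.001,"wx":0,"wy":0,"wz":0},{"x":-0.0005,"y":0,"z":0.001,"wx":0,"wy":0,"wz":0}]'
```

```text
time: 6.8
position: [0.5345, -0.0221, 0.0809]
tool_rot: [-0.136, -3.138, -0.001]
ft_force: [-5.7, 0.8, 11.4]
grip_width: 0.002
grip_force: 5.5
```

The force is climbing steadily to about 13 N on the shoe, so the plate is home. I'll draw back along the slot.

```bash
python3 -m handwheel '[{"x":0.001,"y":0,"z":-0.002,"wx":0,"wy":0,"wz":0},{"x":0.003,"y":0,"z":-0.006,"wx":0,"wy":0,"wz":0},{"x":0.007,"y":0,"z":-0.015,"wx":0,"wy":0,"wz":0},{"x":0.014,"y":0,"z":-0.03,"wx":0,"wy":0,"wz":0},{"x":0.023,"y":0,"z":-0.05,"wx":0,"wy":0,"wz":0},{"x":0.035,"y":0,"z":-0.075,"wx":0,"wy":0,"wz":0},{"x":0.04,"y":0,"z":-0.1,"wx":0,"wy":0,"wz":0},{"x":0.04,"y":0,"z":-0.13,"wx":0,"wy":0,"wz":0},{"x":0.04,"y":0,"z":-0.15,"wx":0,"wy":0,"wz":0},{"x":0.04,"y":0,"z":-0.15,"wx":0,"wy":0,"wz":0}]'
python3 - <<'E'
from bench import ctrl
import cv2,numpy as np
a=ctrl.get_image("scene")["image"];cv2.imwrite("pics/c4.png",cv2.resize(a[235:385,220:420,::-1],None,fx=4,fy=4,interpolation=2))
E
```

```text
time: 7.63
position: [0.4976, -0.0189, 0.2351]
tool_rot: [0.135, 3.13, 0.004]
ft_force: [1.0, -0.4, -0.2]
grip_width: 0.005
grip_force: 0.0
```

View pics/c4.png

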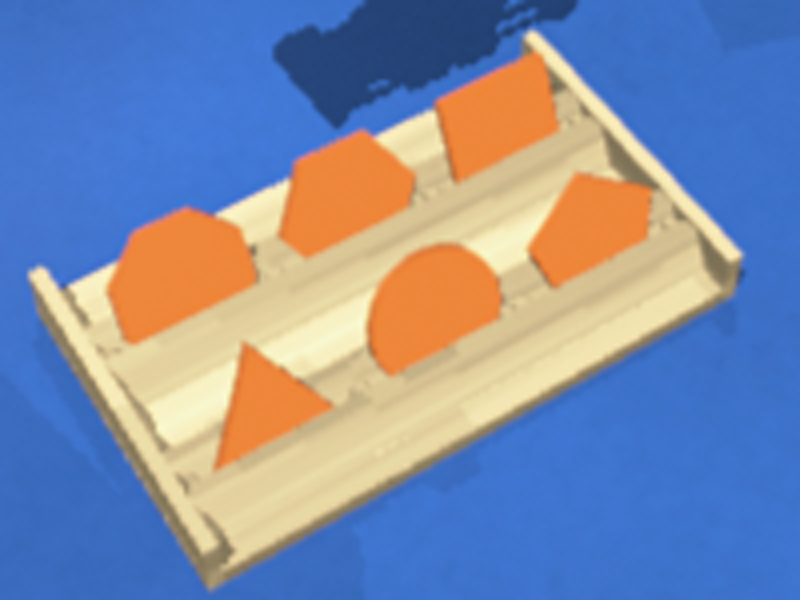

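The hexagon's top edge now runs from (297,160) to (362,130) in the crop. That lines up with the octagon and square, nothing else has shifted, and the hand is about 150 mm clear, so I'm handing in.

```bash
python3 -c "
from bench import ctrl
print(ctrl.close_job())"
```

```text
the job is handed in; nothing more can be done
None
```

The hexagon plate is pressed fully home, level with its neighbours in the last picture, with contact force at most about 13 N; the hand is about 150 mm clear, and the job is handed in, though no verdict came back.

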